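# Fit a dryer drum roller and click its retaining cap home

### The arm

A 7-joint arm with a two-finger parallel gripper is mounted at the origin on the work surface. World frame = base frame: x ahead of the robot, y to its left, z up, the work surface at z = 0. Lengths are in m, angles in rad, forces in N, time in s.
With the tool pointing down it reaches from about 0.4 to 0.85 m from the base axis. Payload 10.4 kg.
Tool frame: the origin (TCP) lies midway between the tips of the shut fingers; the grasp point (between the pads) lies 19 mm behind it; x points along the fingers, y is the direction in which the jaws open and shut, and the axes are right-handed (so a half turn about x gives the same grasp; the last joint's range is limited). The gripper opens to 87 mm and grips with 3 to 60 N. Pads are 19 mm wide; open, the fingers measure 117 mm over their backs; the gripper's body (75 mm by 190 mm) begins 51 mm behind the grasp point.
Start: joints at [-1.369, 0.332, -0.065, 1.46, 0.022, 1.35, -0.088], TCP at [0.139, 0.609, 0.223] pointing down, gripper open.
Joint ranges: [-2.6, 2.6], [-0.5, 2.12], [-1.47, 1.34], [0.16, 2.42], [-1.27, 4.41], [0.06, 2.06], [-2.6, 2.6]. Speed limits (rad/s): [2.22, 2.22, 2.79, 2.79, 3.14, 3.14, 3.14].

### API

Orientations are given as a unit quaternion [x, y, z, w].
In Python, from bench import r gives the robot as it stands.
- The arm moves only by the shell command python3 -m jog 'ROWS' [OPENING] [FORCE]. ROWS is JSON, a list of rows, each an object with "slide": the shift along the tool's x, y, z in cm, a list of three; "roll": the turn about the tool's x in degrees. A call has 1 to 5 rows; each row is the pose to reach, as a shift and turn from the pose measured when the call began, along the tool's axes at that moment; what a row does not reach only later rows make up. A row lasts 1/12 s, in which the tool goes at most 41.7 mm and 7.16 degrees, less where a joint would pass 70% of its speed; a pose out of reach is approached as far as the arm can. A call with a gripper value outside its range is refused whole. OPENING is the closure, from 0 (fully open) to 1 (shut), set as the call begins (- or left out, the last holds). The fingers move at their own pace and stop on an object; FORCE is the grip in N (left out, the last holds). Time passes only in rows, so rows that repeat a pose let the fingers close. It gives the time, the measured TCP pose, the force and the opening at its end, in the units of the state.
- r.read_state(): the state, without advancing time (a new reading comes with each control period).
- r.camera(name): name is "scene" or "top"; returns the picture (420x560x3 uint8, red, green, blue); there is no depth.
- r.camera_info(name): a dict with "intrinsics" (3x3 intrinsics, pixels), "R" (3x3) and "t" (3): a world point X has camera coordinates R X + t. Camera axes: x right, y down, z forward; pixel columns grow to the right and rows downward; lengths in m; the calibration is good to about 2 mm. A picture is of the moment at which its call begins. camera_info takes no time and is no camera call.
- r.close_job(): hands the job in, once; it reports no verdict.
The state is a dict: "time": time; "joint_positions": joint angles; "joint_vel": joint speeds; "joint_torque": joint torques, N m; "ee_pos": TCP position; "eef_rot": TCP orientation; "ft_force": force on the tool from outside, world axes, zero at the start; "torque": the same for the moment, N m; "width": finger opening in m.
Only numpy, scipy, OpenCV 4.12 (cv2) and the standard library are available. Lean on these libraries where they do the work, as an engineer would, in place of code of your own. Each camera call takes 0.05 s, during which the arm holds its last target.

### The job

Refit the dryer's drum roller: slide the rubber-tyred roller down over the stud of the bolted-down bracket until it is fully home, then press the retaining cap straight down onto the same stud until it clicks over the spring balls, and keep pressing after the force drops until it is bottomed. Finish while still holding on to the cap and pressing it down firmly, about 10 N; do not let go or back off. Do not knock over the grease jar.

Things in the scene. Friction and masses are not known exactly. Their poses are not given: they have to be found in the camera images.
- roller_center (a point): Drum roller, loose, flat on the table: grey plastic hub in a black rubber tyre, 60 mm outside diameter, 24 mm thick, 28 mm through bore, about 90 g. The point is its centre, half-way up (12 mm above its underside); z is its axis, either end may face up. The steel disc of similar size has only a small hole and is not it.
- cap_center (a point): Retaining cap, loose, standing on the table mouth down: plain grey plastic cylinder, closed bevelled top, 36 mm outside diameter, 32 mm tall, about 35 g. The point is its centre, half-way up (16 mm above its lower edge); z points to the closed top. Inside: 19.5 mm deep, 27 mm bore, at the mouth a 3 mm high snap lip of 21 mm bore.
- stud_top (a point): Centre of the stud's top face, 62.5 mm above the table; z up. Seated, the cap's inner roof rests here: its lower edge is then 19.5 mm below this point and 3 mm clear of the roller, its centre 3.5 mm below this point.
- roller_seat (a point): Point on the stud's axis at the top of the collar, 16 mm above the table (46.5 mm below the stud's top): the roller's underside rests here when it is fully home, its centre then 12 mm above this point.
- bracket: Fixed bracket: grey 100 x 100 mm plate 12 mm thick with the upright steel stud in its middle. From the plate up: 40 mm collar 4 mm high, 25 mm journal 20 mm high, 18 mm neck, its tip tapered to 10 mm over the last 5.5 mm; the stud's top is 62.5 mm above the table. Origin at the centre of the plate's underside, on the table; z up along the stud.
- cap: The retaining cap of cap_center; the origin is the centre of its lower edge, z up to its closed top.
- grease_center (a point): Grease jar, white with metal lid, upright, 60 mm diameter, 60 mm tall; the point is its centre, 30 mm up; z up. Leave it standing.
- snap_balls (a point): Point on the stud's axis level with four spring balls, 10 mm below the stud's top; the balls stick out to 25 mm across. The roller passes them freely; the cap's lip must be forced over them. It meets them when the cap's lower edge is about 5 mm below the stud's top, takes roughly 8 to 12 N, then the force drops.

How it is judged:
By the outcome, as a careful person would: the job done as asked, in the order asked, and still so for the second after the job is handed in, while the arm keeps its last pose, push and grip.
It also fails if it takes over 64 s, if anything falls off the work surface, if the arm or the gripper's body presses on something with over 40 N, if the wrist force passes 120 N, or if a joint passes its speed limit or range.

## Working session

There is one attempt and no reset: what is moved stays moved. The work goes in short steps, Python scripts to look and compute and a shell command to move; the robot and the scene stay as the last step left them, time stands still between calls to the robot, and variables do not carry over. Pictures are saved under pics/ and viewed, and the job is handed in when it is done.

```bash
ls; mkdir -p pics; python3 - <<'E'
from bench import r
import cv2
s=r.read_state(); print({k:(v if not hasattr(v,'round') else v) for k,v in s.items()})
for n in ("scene","top"):
    im=r.camera(n); cv2.imwrite(f"pics/{n}0.png",im[:,:,::-1]); 
    i=r.camera_info(n); print(n,i)
E
```

```text
pics
{'time': 0.0, 'joint_positions': array([-1.36860331,  0.33285733, -0.06468745,  1.46096028,  0.02157262,
        1.34991102, -0.08850491]), 'joint_vel': array([ 6.23391975e-04, -1.56123673e-03, -9.11263720e-04,  1.82000061e-04,
        4.66877520e-05, -7.43480612e-04,  1.51361500e-03]), 'joint_torque': array([ 1.05136842e-03, -6.23234296e+01,  2.51999457e-02, -3.89916372e+01,
       -6.14118995e-02,  3.94838769e-02,  1.25774168e-04]), 'ee_pos': array([0.13923097, 0.60888305, 0.22175394]), 'eef_rot': array([ 0.07880147,  0.70268579, -0.07981768,  0.70260383]), 'ft_force': array([ 0.01340744, -0.04141387, -0.39592236]), 'torque': array([-0.05115659,  0.01976087,  0.06218598]), 'width': 0.08679011838196397}
scene {'intrinsics': array([[402.32007958,   0.        , 280.63651464],
       [  0.        , 402.32007958, 209.551222  ],
       [  0.        ,   0.        ,   1.        ]]), 'R': array([[ 8.13372369e-01,  5.81742868e-01, -7.90323652e-04],
       [ 3.28274667e-01, -4.60102796e-01, -8.24949187e-01],
       [-4.80271936e-01,  6.70731431e-01, -5.65206347e-01]]), 't': array([-0.48064148, -0.12015268,  1.19863239])}
top {'intrinsics': array([[455.07288429,   0.        , 271.09467931],
       [  0.        , 455.07288429, 202.15379398],
       [  0.        ,   0.        ,   1.        ]]), 'R': array([[ 0.00663769, -0.99997704, -0.00136336],
       [-0.98217497, -0.00626339, -0.18786455],
       [ 0.1878517 ,  0.00258604, -0.982194  ]]), 't': array([5.15150729e-04, 6.08773964e-01, 1.02678038e+00])}
```

View pics/scene0.png

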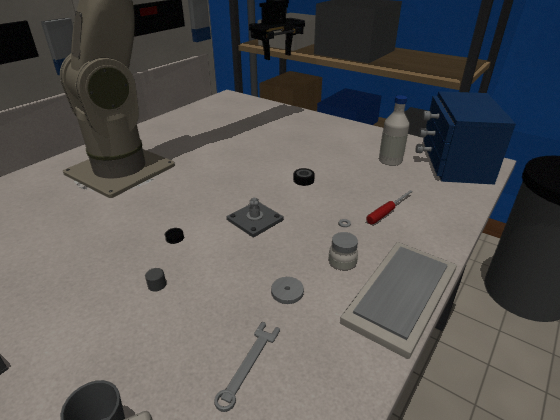

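View pics/top0.png

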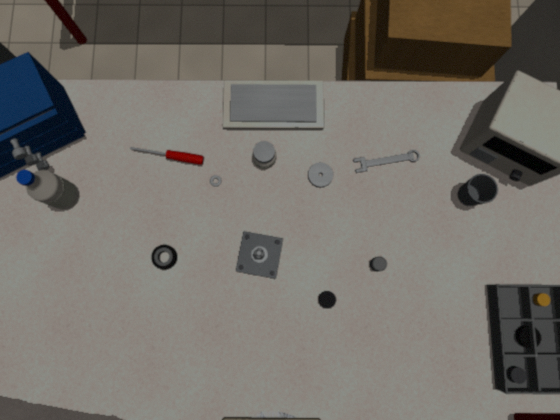

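The scene view shows the roller at about (304,177), the bracket at (255,215), the cap at (155,280) and the jar at (343,250). In the top view they are at (164,257), (259,255), (378,264) and (264,153). I'll zoom in on them.

```bash
python3 - <<'E'
import cv2,numpy as np
t=cv2.imread("pics/top0.png"); s=cv2.imread("pics/scene0.png")
def crop(im,u,v,h=28,k=7): return cv2.resize(im[v-h:v+h,u-h:u+h],(266,266),interpolation=cv2.INTER_CUBIC)
a=np.hstack([crop(t,164,257),crop(t,259,255),crop(t,378,264)])
b=np.hstack([crop(s,304,177),crop(s,255,213),crop(s,155,280)])
o=np.vstack([a,b]); o=np.clip(o.astype(float)*1.7,0,255).astype(np.uint8); cv2.imwrite("pics/z0.png",o)
E
```

```text
(no output)
```

View pics/z0.png

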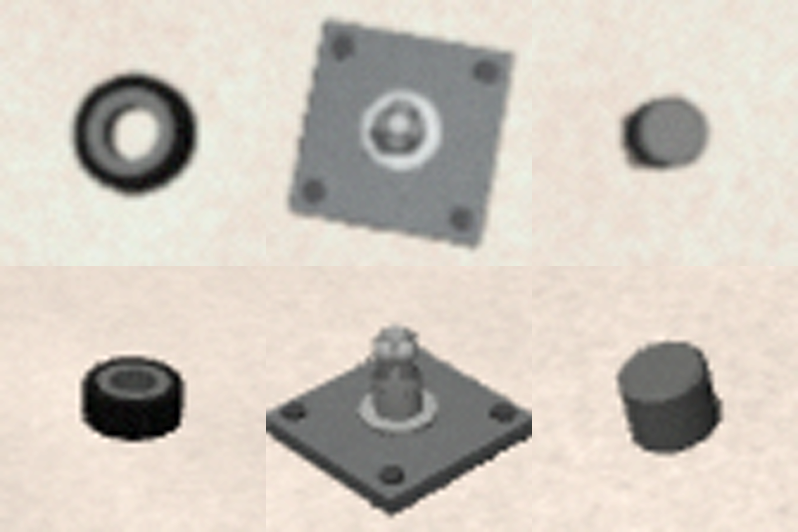

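```bash
cat > h.py <<'E'
import cv2,numpy as np
from bench import r
from scipy.spatial.transform import Rotation as Ro
def ray(n,u,v,z):
    i=r.camera_info(n); K,R,t=i["intrinsics"],i["R"],i["t"]
    d=R.T@np.linalg.inv(K)@np.array([u,v,1.]); c=-R.T@t
    return c+d*(z-c[2])/d[2]
def proj(n,X):
    i=r.camera_info(n); p=i["intrinsics"]@(i["R"]@np.array(X)+i["t"]); return p[:2]/p[2]
def blob(im,u,v,lo,hi,h=30,fill=True):
    g=cv2.cvtColor(im,cv2.COLOR_BGR2GRAY); k=6
    x0,y0=u-h,v-h
    G=cv2.resize(g[y0:v+h,x0:u+h],None,fx=k,fy=k,interpolation=cv2.INTER_LINEAR)
    m=cv2.inRange(G,lo,hi)
    cs,_=cv2.findContours(m,cv2.RETR_EXTERNAL,cv2.CHAIN_APPROX_NONE)
    c=max(cs,key=cv2.contourArea); hull=cv2.convexHull(c); M=cv2.moments(hull)
    f=lambda p:(np.array(p)+.5)/k-.5+[x0,y0]
    bx=cv2.boundingRect(c)
    return f((M['m10']/M['m00'],M['m01']/M['m00'])),M['m00']/k/k,np.array(bx)/k,cv2.minAreaRect(hull),f
def tool():
    s=r.read_state(); R=Ro.from_quat(s["eef_rot"]).as_matrix(); return s["ee_pos"],R,s
E
python3 - <<'E'
from h import *
np.set_printoptions(precision=4,suppress=True)
t=cv2.imread("pics/top0.png"); s=cv2.imread("pics/scene0.png")
g=lambda im,u,v:cv2.cvtColor(im,cv2.COLOR_BGR2GRAY)[v,u]
print("bg",[g(t,*p) for p in((140,257),(400,264),(225,255))],[g(s,*p) for p in((330,177),(130,280))])
for nm,(tu,tv),(su,sv),z in (("roller",(164,257),(304,177),.012),("cap",(378,264),(155,280),.016)):
    for n,im,u,v in(("top",t,tu,tv),("scene",s,su,sv)):
        for hi in (90,110):
            b=blob(im,u,v,0,hi); print(nm,n,hi,b[0],b[1],b[2],ray(n,*b[0],z))
for hi in(110,125):
    b=blob(t,259,255,0,hi); print("plate",b[0],b[1],b[3],ray("top",*b[0],.012))
b=blob(t,259,255,150,255,h=10); print("collar",b[0],b[1],ray("top",*b[0],.016))
p,R,st=tool(); print(p,"\n",R)
E
```

```text
bg [np.uint8(136), np.uint8(136), np.uint8(133)] [np.uint8(133), np.uint8(134)]
roller top 90 [163.8861 256.7117] 526.3611111111111 [17.3333 17.3333 26.1667 25.8333] [0.4808 0.2643 0.012 ]
roller top 110 [163.8865 256.7053] 564.5833333333334 [16.8333 16.8333 27.1667 26.8333] [0.4809 0.2643 0.012 ]
roller scene 90 [303.5227 176.5725] 332.76388888888886 [19.     21.     22.     18.1667] [0.4818 0.2638 0.012 ]
roller scene 110 [303.5279 176.5418] 351.7916666666667 [18.8333 20.8333 22.5    18.5   ] [0.4818 0.2639 0.012 ]
cap top 90 [377.1504 263.8312] 211.70833333333334 [21.     22.8333 17.6667 14.8333] [ 0.4668 -0.2523  0.016 ]
cap top 110 [377.2557 263.8131] 244.45833333333334 [20.5    22.     18.8333 16.1667] [ 0.4669 -0.2526  0.016 ]
cap scene 90 [155.525  279.3264] 398.9166666666667 [20.     18.1667 22.     23.5   ] [ 0.4693 -0.2542  0.016 ]
cap scene 110 [155.4648 279.2878] 428.7638888888889 [19.6667 17.6667 22.6667 24.3333] [ 0.4691 -0.2542  0.016 ]
plate [258.9217 254.6856] 1772.486111111111 ((181.39759826660156, 180.43704223632812), (253.7628631591797, 255.49124145507812), 10.41602897644043) [0.4873 0.0333 0.012 ]
plate [258.9425 254.6493] 1881.9722222222224 ((181.62783813476562, 180.0159149169922), (262.2453308105469, 262.68408203125), 10.459908485412598) [0.4873 0.0333 0.012 ]Traceback (most recent call last):
  File "<stdin>", line 12, in <module>
  File "h.py", line 16, in blob
    c=max(cs,key=cv2.contourArea); hull=cv2.convexHull(c); M=cv2.moments(hull)
ValueError: max() iterable argument is empty
```

```bash
python3 - <<'E'
from h import *
np.set_printoptions(precision=4,suppress=True)
t=cv2.imread("pics/top0.png"); s=cv2.imread("pics/scene0.png")
g=cv2.cvtColor(t,cv2.COLOR_BGR2GRAY); print(g[244:266:1,248:271])
for lo in(85,95):
    b=blob(t,259,254,lo,255,h=11); print("collar",b[0],b[1],b[2],ray("top",*b[0],.016))
g=cv2.cvtColor(s,cv2.COLOR_BGR2GRAY); print(g[196:222,246:264])
for X in ([.4873,.0333,.0625],[.4873,.0333,.016]): print(proj("top",X),proj("scene",X))
p,R,st=tool(); print(p,"\n",R)
E
```

```text
[[ 79  76  77  78  80  79  79  78  79  78  80  80  78  77  80  77  81  79
   79  80  79  79  78]
 [ 78  78  77  77  77  78  78  79  83  84  87  88  87  83  80  80  80  80
   78  81  79  77  80]
 [ 77  77  76  76  75  79  79  84  94 101 106 107 105 103  96  88  83  83
   79  79  78  77  79]
 [ 79  76  77  77  80  79  89 103 114 115 110 113 116 118 118 109  98  86
   79  80  79  78  81]
 [ 77  76  78  77  77  88 108 119 116 100  89  94  97 106 121 125 120 102
   86  80  79  82  80]
 [ 77  78  77  81  89 107 116 112  96  79  81  85  89  87 102 119 128 119
   98  82  80  80  80]
 [ 77  76  80  89 109 116 107  87  73  71  84  88  85  71  73 105 129 129
  113  89  80  79  81]
 [ 79  76  80  99 115 110  89  79  76  91 107 108  92  73  65  94 120 129
  121  98  83  81  80]
 [ 79  78  83 103 118 103  79  79  84 109 119 120 109  85  76  88 108 131
  123 106  83  80  82]
 [ 79  81  86 105 117  89  74  78  87 109 118 119 110  89  84  86 105 128
  128 112  85  81  80]
 [ 79  79  85 104 102  68  62  68  74  93 108 107  96  86  86  80  99 129
  131 112  85  80  81]
 [ 78  78  83 103 101  64  53  55
[... 2678 characters left out ...]
3 102  62  60  62  61  62  63  63  57  53  56  94  98  87  70]
 [ 64  98 101 102  80  61  59  62  62  62  60  54  72  95 100  99  67  65]
 [ 69  69  99 102 101  90  90  75  71  70  77  96  99  98  99  81  59  66]
 [ 69  63  67  91 101 103 102 102 101 100 100 100 101  81  59  45  64  65]
 [ 67  67  66  59  60  71  77  85  86  86  85  76  60  60  58  67  70  67]
 [ 68  67  67  67  65  54  65  58  66  67  67  67  63  65  67  67  67  68]
 [ 66  67  68  69  68  68  68  65  68  68  68  69  69  69  68  68  69  69]]
[258.3362 253.0461] [253.1717 198.1086]
[258.8908 254.5434] [253.9249 214.1982]
[0.1392 0.6089 0.2218] 
 [[-0.0002  0.2228  0.9749]
 [-0.0013  0.9749 -0.2228]
 [-1.     -0.0013  0.0001]]
```

Bracket is at about (0.488, 0.033), roller at (0.481, 0.264), cap at about (0.468, -0.253). First I move toward the roller at height.

```bash
python3 -m jog '[{"slide":[0,-2.14,3.38],"roll":0},{"slide":[0,-4.28,6.76],"roll":0},{"slide":[0,-6.42,10.14],"roll":0},{"slide":[0,-8.56,13.52],"roll":0},{"slide":[0,-10.7,16.9],"roll":0}]' 0 20
```

```text
time: 0.52
ee_pos: [0.2811, 0.4652, 0.2216]
eef_rot: [0.079, 0.703, -0.08, 0.703]
ft_force: [0.9, 1.0, -0.3]
width: 0.087
```

```bash
python3 -m jog '[{"slide":[1,-2.14,3.38],"roll":0},{"slide":[2,-4.28,6.76],"roll":0},{"slide":[3,-6.42,10.14],"roll":0},{"slide":[4,-8.56,13.52],"roll":0},{"slide":[5,-10.7,16.9],"roll":0}]' && cat >> h.py <<'E'
def go(X,Y,Z,roll=0):
    p,R,s=tool(); d=np.array([X,Y,Z])-p
    print("t",round(s["time"],2),"pos",p.round(4),"slide cm",(R.T@d*100).round(2),"yawY",np.degrees(np.arctan2(R[1,1],R[0,1])).round(1),"F",s["ft_force"].round(1),"w",round(s["width"],4),"q",s["joint_positions"].round(2))
E
python3 -c "
from h import *
go(.481,.264,.10)"
```

```text
time: 0.93
ee_pos: [0.423, 0.3213, 0.1713]
eef_rot: [0.079, 0.703, -0.08, 0.703]
ft_force: [0.4, 1.3, -0.4]
width: 0.0868
t 0.93 pos [0.423  0.3213 0.1713] slide cm [ 7.14 -4.28  6.94] yawY 77.1 F [ 0.4  1.3 -0.4] w 0.0868 q [-0.91  0.16  0.19  1.79 -0.03  1.2   0.64]
```

```bash
python3 -m jog '[{"slide":[2,-2,2.5],"roll":-4},{"slide":[4,-3.3,4.5],"roll":-8},{"slide":[6,-4.28,6.5],"roll":-12.9},{"slide":[7,-4.28,6.94],"roll":-12.9},{"slide":[7,-4.28,6.94],"roll":-12.9}]' && python3 - <<'E'
from h import *
go(.481,.264,.05)
im=r.camera("top");cv2.imwrite("pics/top1.png",im[:,:,::-1]);a=im[170:310,90:270,::-1]
im=r.camera("scene");cv2.imwrite("pics/scene1.png",im[:,:,::-1]);b=im[90:230,215:395,::-1]
cv2.imwrite("pics/z1.png",np.clip(np.hstack([cv2.resize(x,None,fx=2.2,fy=2.2,interpolation=cv2.INTER_CUBIC) for x in(a,b)]).astype(float)*1.6,0,255).astype(np.uint8))
E
```

```text
time: 1.35
ee_pos: [0.4807, 0.2619, 0.0988]
eef_rot: [-0.0, 0.708, -0.003, 0.706]
ft_force: [-1.1, 0.1, 0.4]
width: 0.0871
t 1.35 pos [0.4807 0.2619 0.0988] slide cm [4.88 0.23 0.05] yawY 89.8 F [-1.1  0.1  0.4] w 0.0871 q [-0.78  0.27  0.22  1.82 -0.07  1.06  1.04]
```

View pics/z1.png

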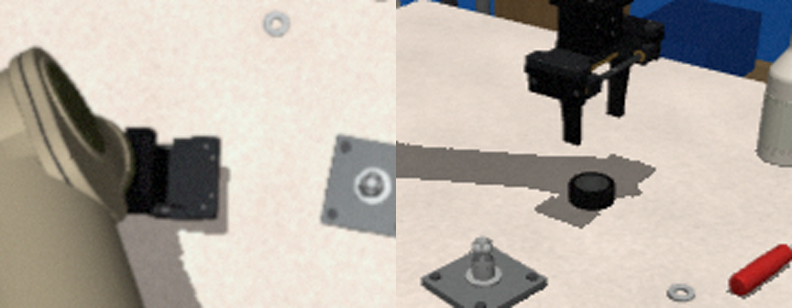

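The gripper sits over the roller (scene crop (590,190)), fingers straddling it. Descending.

```bash
python3 -m jog '[{"slide":[2.5,0.2,0],"roll":0},{"slide":[5,0.2,0],"roll":0},{"slide":[7,0.2,0.05],"roll":0},{"slide":[8.8,0.2,0.05],"roll":0},{"slide":[9.2,0.2,0.05],"roll":0}]' && python3 -c "
from h import *
go(.481,.264,.006)"
```

```text
time: 1.87
ee_pos: [0.4787, 0.2678, 0.0079]
eef_rot: [-0.001, 0.708, -0.0, 0.706]
ft_force: [-0.8, -0.5, 0.4]
width: 0.0873
t 1.87 pos [0.4787 0.2678 0.0079] slide cm [ 0.19 -0.38  0.23] yawY 90.1 F [-0.8 -0.5  0.4] w 0.0873 q [-0.77  0.4   0.21  1.88 -0.1   0.88  1.06]
```

```bash
python3 -m jog '[{"slide":[0.1,0,0],"roll":0},{"slide":[0.1,0,0],"roll":0},{"slide":[0.1,0,0],"roll":0},{"slide":[0.1,0,0],"roll":0},{"slide":[0.1,0,0],"roll":0}]' 1 20 && python3 -c "
from h import *
go(.481,.264,.006)"
```

```text
time: 2.28
ee_pos: [0.4793, 0.268, 0.0079]
eef_rot: [-0.001, 0.708, -0.0, 0.706]
ft_force: [0.6, -1.7, 0.9]
width: 0.0614
t 2.28 pos [0.4793 0.268  0.0079] slide cm [ 0.19 -0.4   0.17] yawY 90.1 F [ 0.6 -1.7  0.9] w 0.0614 q [-0.77  0.4   0.21  1.88 -0.1   0.88  1.06]
```

```bash
python3 -m jog '[{"slide":[0,0,0],"roll":0},{"slide":[0,0,0],"roll":0},{"slide":[0,0,0],"roll":0},{"slide":[0,0,0],"roll":0}]' && python3 -c "
from h import *
go(.481,.264,.006)"
```

```text
time: 2.62
ee_pos: [0.4792, 0.268, 0.008]
eef_rot: [-0.001, 0.708, -0.0, 0.706]
ft_force: [0.6, -0.0, -1.6]
width: 0.0595
t 2.62 pos [0.4792 0.268  0.008 ] slide cm [ 0.2  -0.4   0.18] yawY 90.1 F [ 0.6 -0.  -1.6] w 0.0595 q [-0.77  0.4   0.21  1.88 -0.1   0.88  1.06]
```

```bash
python3 -m jog '[{"slide":[-2,0,0],"roll":0},{"slide":[-5,0,0],"roll":0},{"slide":[-8,-1,0],"roll":0},{"slide":[-9,-4.5,0.2],"roll":0},{"slide":[-9,-8.5,0.4],"roll":0}]' && python3 -m jog '[{"slide":[0,-4,0],"roll":0},{"slide":[0,-8,0.1],"roll":0},{"slide":[0,-11,0.2],"roll":0},{"slide":[0,-13,0.3],"roll":0},{"slide":[0,-13,0.3],"roll":0}]' && python3 -c "
from h import *
go(.4865,.033,.10)"
```

```text
time: 3.03
ee_pos: [0.485, 0.1853, 0.1012]
eef_rot: [-0.001, 0.706, 0.002, 0.708]
ft_force: [1.9, -1.0, -1.8]
width: 0.0595
time: 3.45
ee_pos: [0.4887, 0.0502, 0.1011]
eef_rot: [0.001, 0.706, -0.0, 0.708]
ft_force: [-0.4, -0.0, -0.4]
width: 0.0598
t 3.45 pos [0.4887 0.0502 0.1011] slide cm [ 0.11 -1.72 -0.22] yawY 89.9 F [-0.4 -0.  -0.4] w 0.0598 q [-0.53  0.14  0.37  1.97 -0.06  1.03  1.43]
```

```bash
python3 -m jog '[{"slide":[0,-1,-0.1],"roll":0},{"slide":[0.3,-1.7,-0.2],"roll":0},{"slide":[0.5,-1.7,-0.2],"roll":0},{"slide":[0.5,-1.7,-0.2],"roll":0}]' && python3 - <<'E'
from h import *
go(.4865,.033,.10)
im=r.camera("top");cv2.imwrite("pics/top2.png",im[:,:,::-1]);a=im[185:325,170:350,::-1]
im=r.camera("scene");cv2.imwrite("pics/scene2.png",im[:,:,::-1]);b=im[120:260,165:345,::-1]
cv2.imwrite("pics/z2.png",np.clip(np.hstack([cv2.resize(x,None,fx=2.2,fy=2.2,interpolation=cv2.INTER_CUBIC) for x in(a,b)]).astype(float)*1.6,0,255).astype(np.uint8))
E
```

```text
time: 3.78
ee_pos: [0.4863, 0.0334, 0.0955]
eef_rot: [0.001, 0.707, -0.0, 0.708]
ft_force: [-0.1, 0.7, -0.5]
width: 0.0595
t 3.78 pos [0.4863 0.0334 0.0955] slide cm [-0.45 -0.04  0.02] yawY 89.9 F [-0.1  0.7 -0.5] w 0.0595 q [-0.51  0.14  0.38  1.99 -0.06  1.02  1.46]
```

View pics/z2.png

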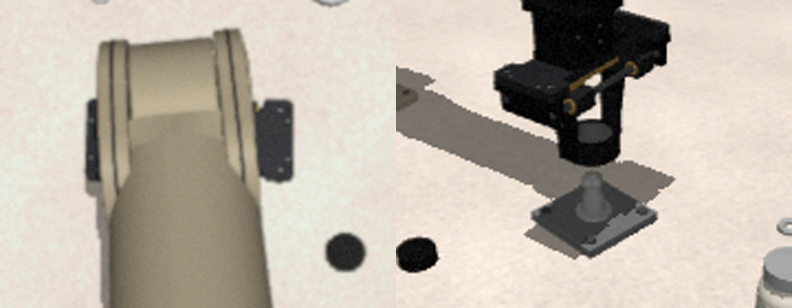

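```bash
python3 - <<'E'
from h import *
im=cv2.imread("pics/scene2.png"); a=im[165:230,225:285]
cv2.imwrite("pics/z3.png",np.clip(cv2.resize(a,None,fx=9,fy=9,interpolation=cv2.INTER_CUBIC).astype(float)*2.2,0,255).astype(np.uint8))
def ell(X,Y,Z,rad):
    th=np.arange(0,360,1); p=np.array([proj("scene",[X+rad*np.cos(a),Y+rad*np.sin(a),Z]) for a in np.radians(th)]); return p.min(0).round(1),p.max(0).round(1)
zb=.0955-.008
for nm,Z,rad in(("bot",zb,.030),("top",zb+.024,.03),("studtop",.0625,.005),("collar",.016,.02)): print(nm,ell(.488,.033,Z,rad))
E
```

```text
bot (array([240. , 182.7]), array([265.8, 196.2]))
top (array([239.4, 173.9]), array([265.6, 187.1]))
studtop (array([251.2, 197.1]), array([255.4, 199.4]))
collar (array([245.8, 209.7]), array([262.3, 219.2]))
```

View pics/z3.png

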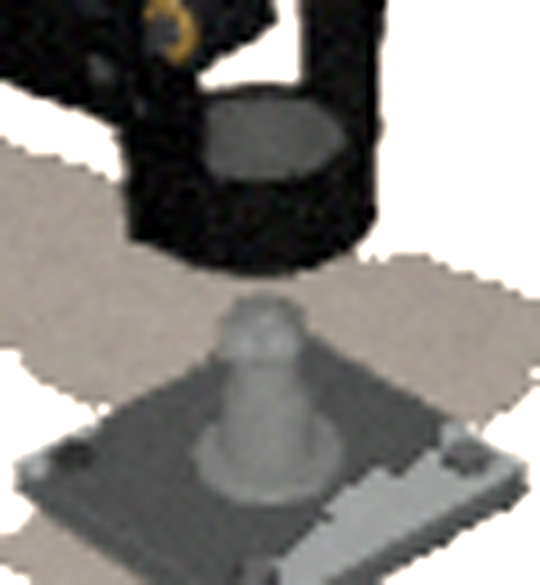

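```bash
python3 - <<'E'
from h import *
np.set_printoptions(precision=2,suppress=True)
def edge(im,u0,v0,du,dv,n=40,frac=.5):
    g=cv2.GaussianBlur(cv2.cvtColor(im,cv2.COLOR_BGR2GRAY),(3,3),0).astype(np.float32)
    x=np.arange(0,n,.25); p=cv2.remap(g,(u0+x*du).astype(np.float32)[None],(v0+x*dv).astype(np.float32)[None],cv2.INTER_LINEAR)[0]
    k=np.argmax(np.abs(np.gradient(p))); return u0+x[k]*du,v0+x[k]*dv
s0=cv2.imread("pics/scene0.png"); s2=cv2.imread("pics/scene2.png")
def ext(X,Y,Z,rad):
    th=np.radians(np.arange(0,360,1)); p=np.array([proj("scene",[X+rad*np.cos(a),Y+rad*np.sin(a),Z]) for a in th]); return p.min(0),p.max(0)
print("s0 roller pred bot,top",ext(.481,.264,0,.03),ext(.481,.264,.024,.03))
print("meas bottom",[edge(s0,u,181,0,1,12) for u in(300,303,306)],"L",edge(s0,298,177,-1,0,12),"R",edge(s0,309,177,1,0,12),"topedge",edge(s0,303,172,0,-1,10))
print("s2 pred",ext(.488,.033,.0875,.03),ext(.488,.033,.1115,.03))
print("meas bottom",[edge(s2,u,187,0,1,10) for u in(250,253,256)],"R",[edge(s2,258,v,1,0,14) for v in(186,188)],"hubtop",edge(s2,254,180,0,-1,9))
print("collar L/R",edge(s2,252,216,-1,0,9),edge(s2,256,216,1,0,9),[edge(s2,u,217,0,1,6) for u in (253,255,257)])
J=[(proj("scene",np.array([.488,.033,.09])+.01*np.eye(3)[i])-proj("scene",[.488,.033,.09]))/10 for i in range(3)];print("px/mm",np.array(J))
E
```

```text
s0 roller pred bot,top (array([292.64, 174.92]), array([313.76, 185.57])) (array([292.78, 167.62]), array([314.15, 178.07]))
meas bottom [(np.float64(300.0), np.float64(184.25)), (np.float64(303.0), np.float64(185.25)), (np.float64(306.0), np.float64(185.25))] L (np.float64(292.75), np.float64(177.0)) R (np.float64(314.25), np.float64(177.0)) topedge (np.float64(303.0), np.float64(167.75))
s2 pred (array([239.98, 182.66]), array([265.79, 196.16])) (array([239.37, 173.88]), array([265.56, 187.09]))
meas bottom [(np.float64(250.0), np.float64(194.25)), (np.float64(253.0), np.float64(195.25)), (np.float64(256.0), np.float64(195.25))] R [(np.float64(266.25), np.float64(186.0)), (np.float64(266.25), np.float64(188.0))] hubtop (np.float64(254.0), np.float64(173.75))
collar L/R (np.float64(246.75), np.float64(216.0)) (np.float64(262.25), np.float64(216.0)) [(np.float64(253.0), np.float64(220.25)), (np.float64(255.0), np.float64(220.25)), (np.float64(257.0), np.float64(220.25))]
px/mm [[ 0.34  0.13]
 [ 0.27 -0.18]
 [-0.02 -0.37]]
```

Alignment in the scene view agrees within about 1 mm (collar centre column about 254.5, roller right edge 266.3). I descend slowly and watch the force.

```bash
python3 -m jog '[{"slide":[0.8,0,0],"roll":0},{"slide":[1.6,0,0],"roll":0},{"slide":[2.4,0,0],"roll":0},{"slide":[2.8,0,0],"roll":0},{"slide":[2.8,0,0],"roll":0}]' && python3 -c "
from h import *
go(.4865,.033,.024)"
```

```text
time: 4.3
ee_pos: [0.4857, 0.034, 0.0665]
eef_rot: [-0.0, 0.707, 0.0, 0.707]
ft_force: [-0.1, 0.0, -0.8]
width: 0.0594
t 4.3 pos [0.4857 0.034  0.0665] slide cm [ 4.25 -0.1   0.08] yawY 90.0 F [-0.1  0.  -0.8] w 0.0594 q [-0.51  0.19  0.37  2.01 -0.08  0.96  1.48]
```

```bash
python3 -m jog '[{"slide":[0.4,-0.1,0.05],"roll":0},{"slide":[0.8,-0.1,0.05],"roll":0},{"slide":[1.2,-0.1,0.05],"roll":0},{"slide":[1.4,-0.1,0.05],"roll":0},{"slide":[1.4,-0.1,0.05],"roll":0}]' && python3 -c "
from h import *
go(.4865,.033,.024)"
```

```text
time: 4.72
ee_pos: [0.4859, 0.0329, 0.052]
eef_rot: [-0.0, 0.707, -0.0, 0.707]
ft_force: [-0.3, 0.6, -1.6]
width: 0.0596
t 4.72 pos [0.4859 0.0329 0.052 ] slide cm [2.8  0.01 0.06] yawY 90.0 F [-0.3  0.6 -1.6] w 0.0596 q [-0.5   0.21  0.37  2.02 -0.1   0.93  1.49]
```

```bash
python3 -m jog '[{"slide":[0.4,0,0.05],"roll":0},{"slide":[0.8,0,0.05],"roll":0},{"slide":[1.2,0,0.05],"roll":0},{"slide":[1.3,0,0.05],"roll":0}]' && python3 -c "
from h import *
go(.4865,.033,.024)"
```

```text
time: 5.05
ee_pos: [0.486, 0.0329, 0.0382]
eef_rot: [-0.0, 0.708, -0.0, 0.706]
ft_force: [-0.1, 0.1, -2.1]
width: 0.0595
t 5.05 pos [0.486  0.0329 0.0382] slide cm [1.42 0.01 0.05] yawY 90.0 F [-0.1  0.1 -2.1] w 0.0595 q [-0.5   0.23  0.37  2.03 -0.11  0.9   1.5 ]
```

```bash
python3 -m jog '[{"slide":[0.4,0,0],"roll":0},{"slide":[0.8,0,0],"roll":0},{"slide":[1.2,0,0],"roll":0},{"slide":[1.35,0,0],"roll":0},{"slide":[1.35,0,0],"roll":0}]' && python3 -c "
from h import *
go(.4865,.033,.024)"
```

```text
time: 5.47
ee_pos: [0.4858, 0.0328, 0.0243]
eef_rot: [-0.0, 0.708, -0.0, 0.706]
ft_force: [-0.3, 0.1, -0.5]
width: 0.0593
t 5.47 pos [0.4858 0.0328 0.0243] slide cm [0.03 0.02 0.07] yawY 90.0 F [-0.3  0.1 -0.5] w 0.0593 q [-0.49  0.26  0.37  2.04 -0.12  0.87  1.51]
```

Nearly home. I press lightly to feel the seat.

```bash
python3 -m jog '[{"slide":[0.1,0,0],"roll":0},{"slide":[0.2,0,0],"roll":0},{"slide":[0.2,0,0],"roll":0}]' && python3 -c "
from h import *
go(.4865,.033,.024)"
```

```text
time: 5.72
ee_pos: [0.4861, 0.0329, 0.0236]
eef_rot: [-0.0, 0.708, 0.0, 0.706]
ft_force: [-7.2, -0.7, 17.8]
width: 0.0598
t 5.72 pos [0.4861 0.0329 0.0236] slide cm [-0.04  0.01  0.04] yawY 90.0 F [-7.2 -0.7 17.8] w 0.0598 q [-0.49  0.26  0.37  2.04 -0.12  0.87  1.51]
```

Contact came at TCP z 0.0236, as predicted for seated. Open and lift straight up.

```bash
python3 -m jog '[{"slide":[-0.05,0,0],"roll":0},{"slide":[-0.05,0,0],"roll":0},{"slide":[-0.05,0,0],"roll":0},{"slide":[-0.05,0,0],"roll":0}]' 0 && python3 -c "
from h import *
go(.4865,.033,.15)"
```

```text
time: 6.05
ee_pos: [0.4861, 0.0329, 0.024]
eef_rot: [-0.0, 0.708, 0.0, 0.706]
ft_force: [0.0, -0.9, -0.2]
width: 0.0784
t 6.05 pos [0.4861 0.0329 0.024 ] slide cm [-1.26e+01  1.00e-02  1.00e-02] yawY 90.0 F [ 0.  -0.9 -0.2] w 0.0784 q [-0.49  0.26  0.37  2.04 -0.12  0.87  1.51]
```

```bash
python3 -m jog '[{"slide":[-1,0,0],"roll":0},{"slide":[-4,0,0],"roll":0},{"slide":[-8,0,0],"roll":0},{"slide":[-11,-2,0],"roll":0},{"slide":[-11,-6,0],"roll":0}]' && python3 -m jog '[{"slide":[0,-4,-0.3],"roll":0},{"slide":[0,-8,-0.6],"roll":0},{"slide":[0,-12,-0.9],"roll":0},{"slide":[0,-16,-1.2],"roll":0},{"slide":[0,-19,-1.5],"roll":0}]' && python3 - <<'E'
from h import *
np.set_printoptions(precision=4,suppress=True)
go(.468,-.2535,.10)
ti=r.camera("top");cv2.imwrite("pics/top3.png",ti[:,:,::-1]);a=ti[215:295,215:415,::-1]
si=r.camera("scene");cv2.imwrite("pics/scene3.png",si[:,:,::-1]);b=si[170:330,110:290,::-1]
cv2.imwrite("pics/z4.png",np.clip(np.hstack([cv2.resize(x,(396,352),interpolation=cv2.INTER_CUBIC) for x in(ti[170:330,200:380,::-1],b)]).astype(float)*1.6,0,255).astype(np.uint8))
E
```

```text
time: 6.47
ee_pos: [0.49, -0.0235, 0.1405]
eef_rot: [-0.001, 0.705, 0.004, 0.709]
ft_force: [2.6, -0.2, -0.3]
width: 0.0869
time: 6.88
ee_pos: [0.4755, -0.2171, 0.1409]
eef_rot: [-0.001, 0.704, 0.002, 0.71]
ft_force: [0.2, -0.1, -0.3]
width: 0.0872
t 6.88 pos [ 0.4755 -0.2171  0.1409] slide cm [ 4.08 -3.65 -0.8 ] yawY 90.3 F [ 0.2 -0.1 -0.3] w 0.0872 q [-0.2   0.18  0.6   1.87 -0.12  1.12  2.02]
```

View pics/z4.png

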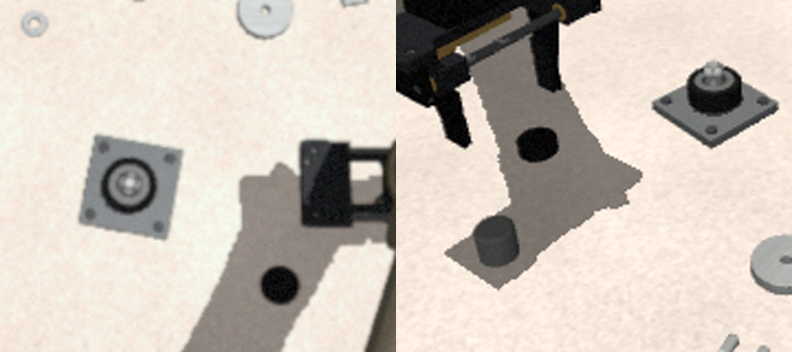

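Roller sits flat on the plate around the stud in both views (top crop (129,185), scene crop (715,90)). Refining the cap position.

```bash
python3 - <<'E'
from h import *
np.set_printoptions(precision=4,suppress=True)
t=cv2.imread("pics/top0.png")
for lo,hi in((55,100),(60,110),(50,95)):
    b=blob(t,378,264,lo,hi,h=14); print(b[0],b[1],b[2],ray("top",*b[0],.032))
print(cv2.cvtColor(t,cv2.COLOR_BGR2GRAY)[255:274,366:390])
E
```

```text
[377.203  263.8289] 227.70833333333334 [ 4.6667  6.5    18.3333 15.5   ] [ 0.466  -0.2488  0.032 ]
[377.2557 263.8131] 244.45833333333334 [ 4.5     6.     18.8333 16.1667] [ 0.466  -0.2489  0.032 ]
[377.1721 263.8308] 219.81944444444446 [ 4.8333  6.6667 18.     15.1667] [ 0.4659 -0.2487  0.032 ]
[[132 132 132 134 134 134 135 135 134 132 133 131 128 125 123 127 136 138
  138 137 135 137 135 136]
 [132 131 133 133 133 134 135 133 125 116 115 107 100  99  99 106 121 131
  138 138 137 136 137 137]
 [132 131 134 133 131 133 125 112  98  77  75  72  73  74  73  74  90 111
  127 133 135 137 136 138]
 [132 134 132 132 128 120  94  60  56  65  74  77  78  78  78  75  73  83
  102 126 133 135 137 136]
 [134 132 131 123 110  87  50  47  59  72  76  77  78  78  77  78  77  76
   82 103 125 134 134 135]
 [136 132 123 100  68  41  37  54  68  78  80  77  78  77  79  78  80  78
   74  83 109 132 137 135]
 [134 131 113  74  44  26  36  62  75  77  78  78  77  80  76  78  78  79
   76  76  99 127 135 135]
 [134 132 114  68  31  27  43  64  75  76  77  79  75  79  78  81  79  78
   77  76  92 118 135 
[... 416 characters left out ...]
33 121  91  55  33  24  43  60  74  77  80  78  77  78  77  80  78
   76  86 112 132 136 137]
 [134 133 132 111  70  46  30  30  44  62  73  75  77  78  76  78  75  74
   79 100 125 134 134 137]
 [135 135 131 115  78  59  38  28  34  48  57  63  70  71  74  74  72  74
   95 121 133 136 135 137]
 [133 134 134 124  98  78  65  54  45  41  43  46  58  72  80  84  88 105
  119 131 135 135 138 137]
 [135 133 134 133 122 106 102  99  92  90  84  83  92 102 108 116 123 131
  134 135 136 139 137 138]
 [134 134 135 136 133 131 130 131 128 129 125 125 131 133 132 133 133 135
  132 134 134 136 137 135]
 [137 135 137 138 136 135 133 133 134 135 134 133 134 134 134 134 133 133
  134 134 133 134 134 135]]
```

```bash
python3 - <<'E'
from h import *
print(ray("top",379.0,263.4,.030)); go(.4678,-.2535,.07)
E
python3 -m jog '[{"slide":[1.5,-2,-0.4],"roll":0},{"slide":[3,-3.65,-0.8],"roll":0},{"slide":[5,-3.65,-0.8],"roll":0},{"slide":[6.5,-3.65,-0.8],"roll":0},{"slide":[6.8,-3.65,-0.8],"roll":0}]' && python3 -c "
from h import *
go(.4678,-.2535,.004)"
```

```text
[ 0.46710711 -0.25356162  0.03      ]
t 6.98 pos [ 0.4747 -0.2194  0.1408] slide cm [ 7.07 -3.41 -0.74] yawY 90.0 F [-0.4  0.5 -0.8] w 0.0868 q [-0.2   0.18  0.6   1.87 -0.12  1.12  2.02]
time: 7.4
ee_pos: [0.4659, -0.255, 0.0708]
eef_rot: [0.001, 0.706, 0.0, 0.708]
ft_force: [-0.8, 0.7, -0.1]
width: 0.0872
t 7.4 pos [ 0.4659 -0.255   0.0708] slide cm [6.68 0.14 0.17] yawY 90.0 F [-0.8  0.7 -0.1] w 0.0872 q [-0.11  0.3   0.61  1.91 -0.21  0.99  2.16]
```

```bash
python3 -m jog '[{"slide":[2,0.1,0.15],"roll":0},{"slide":[4,0.1,0.15],"roll":0},{"slide":[5.6,0.1,0.15],"roll":0},{"slide":[6.5,0.1,0.15],"roll":0},{"slide":[6.5,0.1,0.15],"roll":0}]' && python3 -c "
from h import *
go(.4678,-.2535,.005)"
```

```text
time: 7.82
ee_pos: [0.4671, -0.253, 0.005]
eef_rot: [0.001, 0.706, 0.001, 0.708]
ft_force: [-0.6, -0.4, -0.3]
width: 0.0871
t 7.82 pos [ 0.4671 -0.253   0.005 ] slide cm [-0.   -0.05  0.07] yawY 90.0 F [-0.6 -0.4 -0.3] w 0.0871 q [-0.07  0.41  0.56  1.95 -0.29  0.86  2.22]
```

```bash
python3 -m jog '[{"slide":[0,0,0.05],"roll":0},{"slide":[0,0,0.05],"roll":0},{"slide":[0,0,0.05],"roll":0},{"slide":[0,0,0.05],"roll":0},{"slide":[0,0,0.05],"roll":0}]' 1 10 && python3 -m jog '[{"slide":[0,0,0],"roll":0},{"slide":[0,0,0],"roll":0},{"slide":[0,0,0],"roll":0},{"slide":[0,0,0],"roll":0},{"slide":[0,0,0],"roll":0}]' 1 50 && python3 -c "
from h import *
go(.4678,-.2535,.005)"
```

```text
time: 8.23
ee_pos: [0.468, -0.2531, 0.0056]
eef_rot: [0.001, 0.706, 0.001, 0.708]
ft_force: [0.2, 0.7, 0.2]
width: 0.0617
time: 8.65
ee_pos: [0.468, -0.2532, 0.0057]
eef_rot: [0.001, 0.706, 0.001, 0.708]
ft_force: [0.2, -1.0, 2.0]
width: 0.0355
t 8.65 pos [ 0.468  -0.2532  0.0057] slide cm [ 0.07 -0.03 -0.02] yawY 90.0 F [ 0.2 -1.   2. ] w 0.0355 q [-0.07  0.41  0.57  1.95 -0.29  0.87  2.22]
```

```bash
python3 -m jog '[{"slide":[-1,0,0],"roll":0},{"slide":[-4,0,0],"roll":0},{"slide":[-8,0,0],"roll":0},{"slide":[-11.5,2,0],"roll":0},{"slide":[-11.5,6,0.3],"roll":0}]' && python3 -m jog '[{"slide":[0,4,0.4],"roll":0},{"slide":[0,8,0.8],"roll":0},{"slide":[0,12,1.2],"roll":0},{"slide":[0,16,1.6],"roll":0},{"slide":[0,19,1.8],"roll":0}]' && python3 - <<'E'
from h import *
go(.488,.033,.10)
E
```

```text
time: 9.07
ee_pos: [0.4727, -0.1991, 0.1279]
eef_rot: [0.002, 0.703, -0.004, 0.711]
ft_force: [1.7, -0.2, 0.1]
width: 0.0352
time: 9.48
ee_pos: [0.4924, -0.0058, 0.1288]
eef_rot: [0.002, 0.702, -0.003, 0.712]
ft_force: [0.5, 1.0, 0.1]
width: 0.0352
t 9.48 pos [ 0.4924 -0.0058  0.1288] slide cm [ 2.87  3.88 -0.5 ] yawY 89.6 F [0.5 1.  0.1] w 0.0352 q [-0.5   0.1   0.45  1.95 -0.05  1.08  1.53]
```

```bash
python3 -m jog '[{"slide":[0.5,2,-0.3],"roll":0.4},{"slide":[1,3.8,-0.5],"roll":0.4},{"slide":[2,3.8,-0.5],"roll":0.4},{"slide":[2.9,3.8,-0.5],"roll":0.4},{"slide":[2.9,3.8,-0.5],"roll":0.4}]' && python3 -m jog '[{"slide":[0,0,0],"roll":0},{"slide":[0,0,0],"roll":0}]' && python3 - <<'E'
from h import *
go(.488,.033,.08); print(tool()[1].round(4))
si=r.camera("scene");cv2.imwrite("pics/scene4.png",si[:,:,::-1])
cv2.imwrite("pics/z5.png",np.clip(cv2.resize(si[150:230,215:295,::-1],None,fx=7,fy=7,interpolation=cv2.INTER_CUBIC).astype(float)*2.2,0,255).astype(np.uint8))
def ext(X,Y,Z,rad):
    th=np.radians(np.arange(0,360,2)); p=np.array([proj("scene",[X+rad*np.cos(a),Y+rad*np.sin(a),Z]) for a in th]); return p.min(0).round(1),p.max(0).round(1)
p=tool()[0]; print(ext(p[0],p[1],p[2]-.0057,.018),ext(.488,.033,.0625,.005),ext(.488,.033,.04,.03))
E
```

```text
time: 9.9
ee_pos: [0.487, 0.0311, 0.0982]
eef_rot: [0.004, 0.703, -0.006, 0.711]
ft_force: [-0.4, -0.4, -0.0]
width: 0.0353
time: 10.07
ee_pos: [0.4869, 0.0297, 0.0982]
eef_rot: [0.005, 0.703, -0.007, 0.711]
ft_force: [0.0, -0.4, 0.6]
width: 0.0356
t 10.07 pos [0.4869 0.0297 0.0982] slide cm [1.82 0.34 0.08] yawY 89.1 F [ 0.  -0.4  0.6] w 0.0356 q [-0.54  0.14  0.41  1.99 -0.06  1.02  1.45]
[[ 0.0106  0.0163  0.9998]
 [-0.0026  0.9999 -0.0162]
 [-0.9999 -0.0024  0.0106]]
(array([243.9, 183.8]), array([259.5, 191.9])) (array([251.2, 197.1]), array([255.4, 199.4])) (array([241.1, 199.3]), array([266.2, 213.3]))
```

View pics/z5.png

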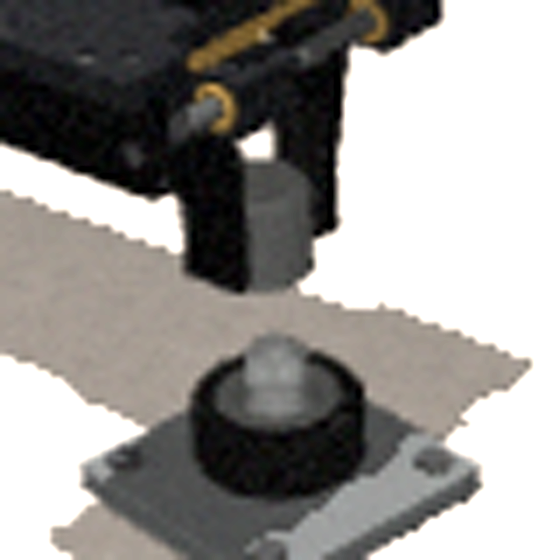

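Cap is held upright just above the stud (cap right edge col 259.2 against 259.5 predicted; stud col about 254). Correcting y, then down to just above the stud.

```bash
python3 -m jog '[{"slide":[0.3,0.34,0.1],"roll":-0.9},{"slide":[0.9,0.34,0.1],"roll":-0.9},{"slide":[1.8,0.34,0.1],"roll":-0.9},{"slide":[2.2,0.34,0.1],"roll":-0.9},{"slide":[2.2,0.34,0.1],"roll":-0.9}]' && python3 - <<'E'
from h import *
go(.488,.033,.0632); print(tool()[1].round(4)[:,0])
E
```

```text
time: 10.53
ee_pos: [0.4875, 0.0331, 0.075]
eef_rot: [-0.001, 0.704, -0.001, 0.71]
ft_force: [1.1, 0.1, -0.1]
width: 0.0353
t 10.53 pos [0.4875 0.0331 0.075 ] slide cm [ 1.18 -0.    0.04] yawY 90.0 F [ 1.1  0.1 -0.1] w 0.0353 q [-0.54  0.17  0.41  2.01 -0.08  0.97  1.48]
[ 0.0088 -0.0031 -1.    ]
```

```bash
python3 -m jog '[{"slide":[0.4,0,0],"roll":0},{"slide":[0.7,0,0],"roll":0},{"slide":[1.0,0,0],"roll":0},{"slide":[1.0,0,0],"roll":0}]' && python3 - <<'E'
from h import *
go(.488,.033,.0487)
E
```

```text
time: 10.87
ee_pos: [0.4873, 0.033, 0.0644]
eef_rot: [-0.001, 0.704, -0.001, 0.71]
ft_force: [0.1, 0.1, -0.1]
width: 0.0351
t 10.87 pos [0.4873 0.033  0.0644] slide cm [1.57 0.01 0.06] yawY 90.0 F [ 0.1  0.1 -0.1] w 0.0351 q [-0.54  0.19  0.41  2.02 -0.09  0.94  1.48]
```

```bash
python3 -m jog '[{"slide":[0.1,0,0],"roll":0},{"slide":[0.2,0,0],"roll":0},{"slide":[0.2,0,0],"roll":0}]' && python3 - <<'E'
from h import *
go(.488,.033,.0487)
E
```

```text
time: 11.12
ee_pos: [0.4882, 0.0328, 0.0629]
eef_rot: [-0.001, 0.704, -0.001, 0.711]
ft_force: [1.9, -0.7, 1.7]
width: 0.0353
t 11.12 pos [0.4882 0.0328 0.0629] slide cm [ 1.42  0.03 -0.03] yawY 90.0 F [ 1.9 -0.7  1.7] w 0.0353 q [-0.54  0.19  0.41  2.02 -0.09  0.94  1.49]
```

```bash
python3 -m jog '[{"slide":[0.1,0,0],"roll":0},{"slide":[0.15,0,0],"roll":0},{"slide":[0.15,0,0],"roll":0}]' && python3 - <<'E'
from h import *
go(.488,.033,.0487)
E
```

```text
time: 11.37
ee_pos: [0.489, 0.0324, 0.0619]
eef_rot: [-0.001, 0.703, -0.002, 0.711]
ft_force: [1.7, -2.4, 4.8]
width: 0.0352
t 11.37 pos [0.489  0.0324 0.0619] slide cm [ 1.32  0.07 -0.11] yawY 89.9 F [ 1.7 -2.4  4.8] w 0.0352 q [-0.53  0.19  0.41  2.02 -0.09  0.94  1.49]
```

```bash
python3 -m jog '[{"slide":[0.1,0,0],"roll":0},{"slide":[0.15,0,0],"roll":0},{"slide":[0.15,0,0],"roll":0}]' && python3 - <<'E'
from h import *
go(.488,.033,.0487)
E
```

```text
time: 11.62
ee_pos: [0.4896, 0.0322, 0.0611]
eef_rot: [-0.001, 0.703, -0.002, 0.712]
ft_force: [-1.0, -2.0, 8.6]
width: 0.0353
t 11.62 pos [0.4896 0.0322 0.0611] slide cm [ 1.24  0.08 -0.17] yawY 89.9 F [-1.  -2.   8.6] w 0.0353 q [-0.53  0.2   0.41  2.02 -0.09  0.93  1.49]
```

```bash
python3 -m jog '[{"slide":[0.1,0,-0.05],"roll":0},{"slide":[0.2,0.02,-0.05],"roll":0},{"slide":[0.2,0.02,-0.05],"roll":0}]' && python3 - <<'E'
from h import *
go(.488,.033,.0487)
E
```

```text
time: 11.87
ee_pos: [0.4896, 0.0323, 0.0597]
eef_rot: [-0.001, 0.702, -0.002, 0.712]
ft_force: [0.4, -2.0, 5.6]
width: 0.0351
t 11.87 pos [0.4896 0.0323 0.0597] slide cm [ 1.1   0.08 -0.17] yawY 89.9 F [ 0.4 -2.   5.6] w 0.0351 q [-0.53  0.2   0.41  2.02 -0.09  0.93  1.49]
```

Force peaked near 8.6 N and is now dropping. I keep pressing down.

```bash
python3 -m jog '[{"slide":[0.15,0.02,-0.03],"roll":0},{"slide":[0.3,0.02,-0.05],"roll":0},{"slide":[0.4,0.02,-0.06],"roll":0},{"slide":[0.4,0.02,-0.06],"roll":0}]' && python3 - <<'E'
from h import *
go(.488,.033,.0487)
E
```

```text
time: 12.2
ee_pos: [0.489, 0.0321, 0.0555]
eef_rot: [-0.001, 0.702, -0.002, 0.712]
ft_force: [3.7, -2.5, -2.3]
width: 0.0349
t 12.2 pos [0.489  0.0321 0.0555] slide cm [ 0.68  0.09 -0.11] yawY 89.9 F [ 3.7 -2.5 -2.3] w 0.0349 q [-0.53  0.2   0.4   2.03 -0.09  0.92  1.49]
```

```bash
python3 -m jog '[{"slide":[0.2,-0.03,0.03],"roll":0},{"slide":[0.4,-0.03,0.03],"roll":0},{"slide":[0.5,-0.03,0.03],"roll":0},{"slide":[0.5,-0.03,0.03],"roll":0}]' && python3 - <<'E'
from h import *
go(.4895,.032,.0487)
E
```

```text
time: 12.53
ee_pos: [0.4888, 0.032, 0.05]
eef_rot: [-0.001, 0.703, -0.002, 0.711]
ft_force: [0.6, -0.1, -0.4]
width: 0.0353
t 12.53 pos [0.4888 0.032  0.05  ] slide cm [ 0.13 -0.    0.07] yawY 89.9 F [ 0.6 -0.1 -0.4] w 0.0353 q [-0.53  0.21  0.4   2.03 -0.1   0.91  1.49]
```

Force is about zero, 1.3 mm above the predicted bottom. Now press to bottom.

```bash
python3 -m jog '[{"slide":[0.1,0,0],"roll":0},{"slide":[0.18,0,0],"roll":0},{"slide":[0.18,0,0],"roll":0},{"slide":[0.18,0,0],"roll":0}]' && python3 - <<'E'
from h import *
go(.4888,.032,.0487)
E
```

```text
time: 12.87
ee_pos: [0.4887, 0.0323, 0.0485]
eef_rot: [-0.001, 0.703, -0.002, 0.711]
ft_force: [-2.9, 0.5, 6.4]
width: 0.035
t 12.87 pos [0.4887 0.0323 0.0485] slide cm [-0.02 -0.03  0.01] yawY 89.9 F [-2.9  0.5  6.4] w 0.035 q [-0.53  0.21  0.4   2.03 -0.1   0.91  1.5 ]
```

```bash
python3 -m jog '[{"slide":[0.08,0,-0.02],"roll":0},{"slide":[0.08,0,-0.02],"roll":0},{"slide":[0.08,0,-0.02],"roll":0},{"slide":[0.08,0,-0.02],"roll":0}]' && python3 - <<'E'
from h import *
go(.4888,.032,.0487)
si=r.camera("scene");cv2.imwrite("pics/scene5.png",si[:,:,::-1])
cv2.imwrite("pics/z6.png",np.clip(cv2.resize(si[150:230,215:295,::-1],None,fx=7,fy=7,interpolation=cv2.INTER_CUBIC).astype(float)*2.2,0,255).astype(np.uint8))
cv2.imwrite("pics/z7.png",si[:,:,::-1])
go(.4888,.032,.0487)
E
```

```text
time: 13.2
ee_pos: [0.4887, 0.0323, 0.0485]
eef_rot: [-0.0, 0.703, -0.001, 0.711]
ft_force: [-3.7, -1.3, 10.6]
width: 0.0352
t 13.2 pos [0.4887 0.0323 0.0485] slide cm [-0.02 -0.03  0.01] yawY 89.9 F [-3.7 -1.3 10.6] w 0.0352 q [-0.53  0.21  0.4   2.03 -0.1   0.9   1.5 ]
t 13.25 pos [0.4887 0.0322 0.0485] slide cm [-0.02 -0.02  0.01] yawY 89.9 F [-3.8 -1.  10.6] w 0.035 q [-0.53  0.21  0.4   2.03 -0.1   0.9   1.5 ]
```

View pics/z6.png

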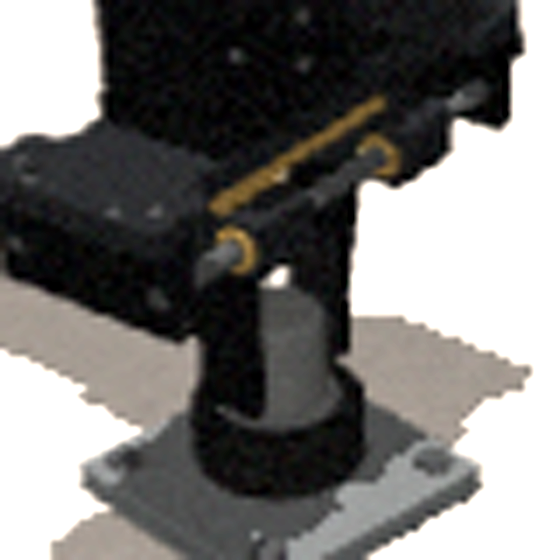

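View pics/z7.png

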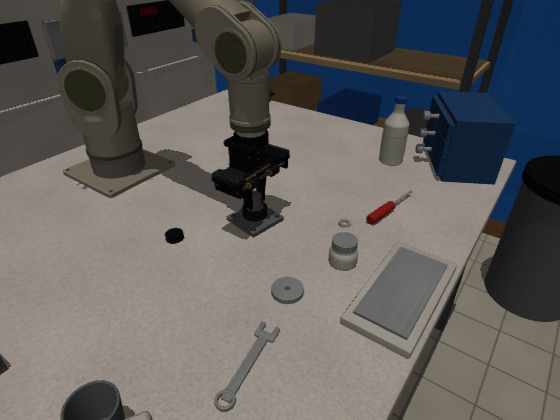

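```bash
python3 - <<'E'
from h import *
def top(X,Y,Z,rad=.018):
    return min(proj("scene",[X+rad*np.cos(a),Y+rad*np.sin(a),Z])[1] for a in np.radians(np.arange(0,360,2)))
print("before pred",top(.4869,.0297,.1245),"after pred",top(.4887,.0322,.075))
for f in("pics/scene4.png","pics/scene5.png"):
    g=cv2.cvtColor(cv2.imread(f),cv2.COLOR_BGR2GRAY); print(g[166:204,253:259].T)
E
```

```text
before pred 171.9424661408649 after pred 189.9871664370076
[[  9  38  75 112 113 114  85  39  35  34  34  33  35  43  40  40  39  40
   38  38  39  38  39  38  41  47  72  73  74  72  70  63  52  55  61  61
   63  66]
 [ 10  12  26  41  41  43  35  34  34  35  35  33  38  42  40  37  37  40
   37  39  35  39  39  39  38  54  71  72  71  71  72  62  52  56  67  65
   63  65]
 [  5   8   7   7   5   7   9  35  35  36  34  33  40  42  40  37  38  37
   36  37  38  38  38  39  38  54  72  73  73  72  70  66  54  58  63  63
   69  73]
 [  8  11   6   5  10   7  11  21  35  34  35  38  38  38  37  37  39  36
   37  36  37  34  33  37  34  69  73  72  70  70  70  71  47  52  54  62
   66  67]
 [ 10   9  14   9   8  10   8   9  28  33  35  37  36  35  34  34  32  34
   35  34  35  35  35  35  79  72  72  73  72  73  72  72  60  49  46  57
   63  61]
 [  6   8   6   8   7   9   8  11  13  31  32  35  35  34  34  35  32  32
   32  32  33  32  33  55 132 134  76  72  73  72  73  73  68  50  45  36
   47  45]]
[[  0   7   7   6  11  13  10  22  45  43  31   7  12   8  22  20  13  12
   11   6   
[... 168 characters left out ...]
 132 114  42  34  36  33  35  36  39  43  39  41  38
   39  37]
 [  2   4   6  11  10   9  39  43  55  53  13   9  12  21  11  15   9   7
   11  13  14   6 101 113  89  38  36  35  34  35  35  40  42  41  39  37
   39  39]
 [  7   5   4   9  10  26  42  26  21  13   9   9  18  21  10   8  11  12
    6   5  13   9  41  41  33  34  32  37  33  33  35  42  39  37  39  37
   38  37]
 [  9   6   6  11  25  42  44  12   5   1   7  17  21  16   5   9  13   7
    9  14   5   5  11   8  10  29  34  36  34  37  36  39  38  38  37  37
   37  37]
 [ 12   8   8   7  33  45  29   9   2   4   0  22  18  10   8  11  11   9
    7  12   9   8  10   8   7  13  32  36  33  33  39  40  37  39  37  34
   37  36]]
```

```bash
python3 - <<'E'
from h import *
go(.4888,.032,.0487); print(r.close_job())
E
```

```text
t 13.25 pos [0.4887 0.0322 0.0485] slide cm [-0.02 -0.02  0.01] yawY 89.9 F [-3.8 -1.  10.6] w 0.035 q [-0.53  0.21  0.4   2.03 -0.1   0.9   1.5 ]
the job is handed in; nothing more can be done
None
```

The roller is fully home on the stud, the cap is snapped on and bottomed, and I handed the job in at 13.25 s. The gripper was still holding the cap at 50 N grip and pressing down with 10.6 N.

- **Roller:** it met firm resistance at TCP z 0.0236, against 0.024 predicted for seated. The pictures show it flat around the stud.
- **Cap:** the readings peaked at 8.6 N as the lip met the balls, then fell to −2.3 N as it snapped over. It then stopped at TCP z 0.0485, against 0.0487 predicted for bottomed. The height of its top edge in the picture fits with no slip in the grip.
- **Surroundings:** the grease jar is still standing, and nothing else was touched.

These checks were not exact:
- There was a side force of about 4 N on the tool at the end, and the tool was tilted by about 0.6°.
- I read the force only between short moves, so the true snap peak may have been higher than 8.6 N.
- With the arm above the bracket, only the scene camera could see the fit.
- In that view the held roller's and cap's lower edges sat about 1 pixel higher than predicted. I judged this to be within the calibration error.

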